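Draw the lath from under the drying tiles

ROBOT

A 7-joint arm with a two-finger parallel gripper is mounted at the origin on the work surface. World frame = base frame: x ahead of the robot, y to its left, z up, the work surface at z = 0. Lengths are in m, angles in rad, forces in N, time in s.
With the tool pointing down it reaches from about 0.35 to 0.9 m from the base axis. Payload 8.1 kg.
Tool frame: the origin (TCP) lies midway between the tips of the shut fingers; the grasp point (between the pads) lies arm.grasp_offset behind it (arm.grasp_offset is the distance from the TCP to the grasp point, in m); z points along the fingers, y is the line along which they close (so a half turn about z gives the same grasp; the last joint's range is limited). The gripper opens to 92 mm and grips with 3 to 60 N. Pads are 19 mm wide; open, the fingers measure 130 mm over their backs; the gripper's body (75 mm by 190 mm) begins 47 mm behind the grasp point.
Start: joints at [-1.25, 0.434, 0.025, 1.573, -0.012, 1.134, -0.075], TCP at [0.257, 0.57, 0.227] pointing down, gripper open.
Joint ranges: [-2.62, 2.62], [-0.44, 2.09], [-1.27, 1.32], [0.08, 2.57], [-1.32, 4.46], [0.12, 2], [-2.74, 2.74]. Speed limits (rad/s): [2.22, 2.22, 3.01, 3.01, 3.14, 3.14, 3.14].

INTERFACE

Orientations are given as a rotation vector (axis times angle).
In Python, from cell import observe, imaging, arm gives the robot as it stands.
- The arm moves only by the tool apply_moves, never from a script. Its argument "commands" is a list of rows, each a list of 5 numbers: the opening in per cent of the stroke, from 0 (shut) to 100 (fully open), then the shift along the world's x, y, z in units of 0.06 m (1.0 is 0.06 m), then the turn about the world's z in units of 0.5 rad (1.0 is 0.5 rad). A call has 1 to 12 rows; each row shifts and turns the commanded pose from where the row before left it; what a row does not reach is not made up. A row lasts 1/8 s, in which the tool goes at most 62.5 mm and 10.7 degrees, less where a joint would pass 70% of its speed; a pose out of reach is approached as far as the arm can. A call with a number of a shift or a turn outside -1 to 1 is refused whole. A call with a gripper value outside its range is refused whole. The fingers move at their own pace and stop on an object; "newtons" is the grip in N (left out, the last holds). Time passes only in rows, so rows that do not move let the fingers close. It gives the time, the measured TCP pose, the force, the opening and the grip force at its end, in the units of the state.
- observe(): the state, without advancing time (a new reading comes with each control period).
- imaging.get_image(name): name is "side" or "top" or "wrist"; returns (picture, depth): 480x640x3 uint8, red, green, blue; 480x640 float32, m along the optical axis (not along the pixel's ray), 0 where there is no reading.
- imaging.camera_params(name): a dict with "camera_matrix" (3x3 intrinsics, pixels), "dist" ([k1, k2, p1, p2, k3] as OpenCV has them; the pictures are not rectified), "origin" and "rotation" of the camera in the world; the wrist camera has in their place "tool_from_camera" (4x4, takes a point from camera to tool coordinates, whose origin is the TCP and whose axes are the flange's). Camera axes: x right, y up, looking along -z (the intrinsics and any distortion apply to the point x, -y, -z); pixel columns grow to the right and rows downward; lengths in m; the calibration is good to about 2 mm. A picture is of the moment at which its call begins: read the wrist's pose just before it. camera_params takes no time and is no camera call.
- arm.sign_off(): hands the job in; it is judged then, once.
The state is a dict: "clock": time; "joints": joint angles; "dq": joint speeds; "joint_efforts": joint torques, N m; "position": TCP position; "ee_rot": TCP orientation; "force": force on the tool from outside, world axes, zero at the start; "ft_torque": the same for the moment, N m; "width": opening from 0.0 (shut) to 1.0 (fully open); "gripper_force": force on a finger pad.
Only numpy, scipy, OpenCV 4.12 (cv2) and the standard library are available. Lean on these libraries where they do the work, as an engineer would, in place of code of your own. Each camera call takes 0.05 s, during which the arm holds its last target. There are 200 camera calls.

TASK

The tiles are dry: draw the flat wooden lath out from under the stack of two tiles and a cup, pulling it lengthwise by its free end between the two wooden cleats, so that the stack settles onto its stand, upright and in its place. Do not touch the tiles or the cup. Then lay the lath flat on the white plaster slab, lengthwise along its middle.

Things in the scene. Friction and masses are not known exactly. Their poses are not given: they have to be found in the camera images.
- lath_mid (a point): Centre (half-way up) of the lath: flat pale wooden strip 240 (x) x 45 (y) x 10 high mm, 60 g, its underside 10 mm above the bench. The stack rests on its +x half, 75 mm from here. Its free -x end sticks out 115 mm beyond the cleats, 10 mm clear of the bench. Drawn 170 to 190 mm along its own -x it is clear of everything; the pull takes 5 to 12 N. A like loose lath elsewhere is not wanted.
- tile_top: Upper of two square terracotta tiles, 100 x 100 x 12 mm, 0.2 kg each, lying on the lath. Origin: centre of its underside, z up, 32 mm above the bench, 22 mm once the lath is out. Under all is a fixed plywood stand 145 x 150 x 10 mm; on the lath's free side it bears two dark cleats, tops 46 mm above the bench, 65 mm apart. The lath runs between them; they hold the wider tiles back.
- cup: Terracotta cup without handle standing on the upper tile, 65 mm high, 66 mm across its rim, about 0.14 kg. Origin at the centre of its underside, z up.
- slab: White plaster slab fixed on the bench on the robot's right, 320 long (x) x 130 wide (y) x 20 high mm. Origin at the centre of its underside, z up: its flat top is 20 mm above the bench.
There are look-alikes about, which are no part of the job. What is shaped like the tile_top but blue or turquoise is not meant.

How it is judged:
By the outcome, as a careful person would: the job done as asked, in the order asked, and still so for the second after the job is handed in, with the robot touching nothing.
It also fails if it takes over 48 s, if anything falls off the work surface, if the arm or the gripper's body presses on something with over 40 N, if the wrist force passes 120 N, or if a joint passes its speed limit or range.

## Working session

There is one attempt and no reset: what is moved stays moved. The work goes in short steps, Python scripts to look and compute and a tool call to move; the robot and the scene stay as the last step left them, time stands still between calls to the robot, and variables do not carry over. Pictures are saved under pics/ and viewed, at most 10 in all, crops included, and the job is handed in when it is done.

Besides the shell and the picture viewer there is one more tool, called by a JSON object that holds its "fn" and its "kwargs", one argument or row to a line. apply_moves: Moves the arm, as the interface text tells. Its arguments: {"type":"object","properties":{"commands":{"type":"array"},"newtons":{"type":"number"}},"required":["commands"]}

```bash
mkdir -p pics
cat > h.py <<'E'
import numpy as np, cv2
from cell import observe, imaging, arm
from scipy.spatial.transform import Rotation as R
def snap(n):
    s=observe(); im,d=imaging.get_image(n); p=imaging.camera_params(n)
    if n=="wrist":
        T=np.array(p["tool_from_camera"]); A=R.from_rotvec(s["ee_rot"]).as_matrix()
        o=A@T[:3,3]+np.array(s["position"]); Q=A@T[:3,:3]
    else:
        o=np.array(p["origin"]); Q=np.array(p["rotation"])
    return im,d,dict(o=o,Q=Q,K=np.array(p["camera_matrix"]),D=np.array(p["dist"]))
def save(im,f): cv2.imwrite("pics/"+f,im[:,:,::-1])
def rays(c,uv):
    n=cv2.undistortPoints(np.array(uv,float).reshape(-1,1,2),c["K"],c["D"])[:,0]
    return np.c_[n[:,0],-n[:,1],-np.ones(len(n))]@c["Q"].T
def onplane(c,uv,z):
    r=rays(c,uv); return c["o"]+r*((z-c["o"][2])/r[:,2])[:,None]
def bydepth(c,uv,d):
    r=rays(c,uv); return c["o"]+r*np.array([d[int(v),int(u)] for u,v in uv])[:,None]
E
python3 - <<'E'
from h import *
print(arm.grasp_offset, observe())
for n in("top","side"):
    im,d,c=snap(n); save(im,n+"0.png"); np.savez(n+"0.npz",im=im,d=d,**c); print(n,c["o"],c["Q"][:,2])
E
```

```text
0.0188 {'clock': 0.0, 'joints': array([-1.24959732,  0.43519731,  0.02498476,  1.57408095, -0.01158641,
        1.13404145, -0.07511818]), 'dq': array([ 0.0001568 ,  0.00136831, -0.0011771 ,  0.00030849,  0.0017296 ,
       -0.00088703, -0.00215784]), 'joint_efforts': array([ 4.96599550e-04, -6.67841864e+01,  9.85042490e-01, -3.14464688e+01,
       -6.06457167e-02,  4.31658898e-02,  1.50817968e-04]), 'position': array([0.25686651, 0.56920757, 0.22596733]), 'ee_rot': array([-6.60836742e-01, -3.07112282e+00,  2.47009548e-03]), 'force': array([-1.13322483, -0.05724696,  0.36675515]), 'ft_torque': array([ 0.01591853,  0.02379365, -0.02209266]), 'gripper_force': 0.0, 'width': 0.9983443115258589}Traceback (most recent call last):
  File "<stdin>", line 4, in <module>
IndexError: too many indices for array: array is 1-dimensional, but 2 were indexed
```

View pics/top0.png

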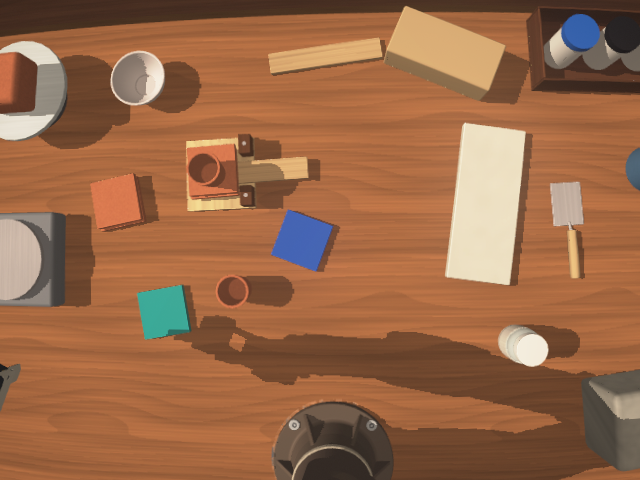

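The top view shows the stack at about (213,172). The wanted lath's free end points right to (308,168), between cleats at (245,145) and (247,195). The slab is at (487,204) and the loose look-alike lath at (325,56).

Run:
```python
from h import *
for n in ("top","side","wrist"): print(imaging.camera_params(n))
```

```text
{'camera_matrix': array([[435.69713409,   0.        , 318.81203529],
       [  0.        , 435.69713409, 233.38236805],
       [  0.        ,   0.        ,   1.        ]]), 'dist': array([-0.09174781,  0.        ,  0.        ,  0.        ,  0.        ]), 'origin': array([ 0.42964719, -0.01361052,  0.90083819]), 'rotation': array([ 0.06856109, -0.00211792, -1.57996608])}
{'camera_matrix': array([[456.36423509,   0.        , 325.73752202],
       [  0.        , 456.36423509, 238.82992069],
       [  0.        ,   0.        ,   1.        ]]), 'dist': array([0.0003433, 0.       , 0.       , 0.       , 0.       ]), 'origin': array([ 0.05213659, -0.55746817,  0.81928684]), 'rotation': array([ 0.73250086, -0.23835743, -0.58796118])}
{'camera_matrix': array([[407.1880769 ,   0.        , 318.14343725],
       [  0.        , 407.1880769 , 234.86880055],
       [  0.        ,   0.        ,   1.        ]]), 'dist': array([-0.06263403,  0.        ,  0.        ,  0.        ,  0.        ]), 'tool_from_camera': array([[ 2.34146861e-04,  9.60659194e-01,  2.77729830e-01,
         7.46145487e-02],
       [ 9.99999839e-01, -3.68240461e-04,  4.30658677e-04,
         3.94755224e-04],
       [ 5.15987578e-04,  2.77729684e-01, -9.60659126e-01,
        -1.57169340e-01],
       [ 0.00000000e+00,  0.00000000e+00,  0.00000000e+00,
         1.00000000e+00]])}
```

```bash
sed -i 's/Q=np.array(p\["rotation"\])/Q=R.from_rotvec(p["rotation"]).as_matrix()/' h.py
python3 - <<'E'
from h import *
def rect(m,roi):
    x0,y0,x1,y1=roi; k=np.zeros_like(m); k[y0:y1,x0:x1]=m[y0:y1,x0:x1]
    k=cv2.morphologyEx(k,cv2.MORPH_OPEN,np.ones((3,3)))
    c=max(cv2.findContours(k,0,1)[0],key=cv2.contourArea); return cv2.minAreaRect(c)
im,d,c=snap("top")
hsv=cv2.cvtColor(im,cv2.COLOR_RGB2HSV)
for p in [(290,168),(265,170),(245,140),(247,195),(487,204),(150,230),(205,195),(270,170),(300,100)]: print(p,hsv[p[1],p[0]],d[p[1],p[0]],bydepth(c,[p],d).round(3))
P=bydepth
vv,uu=np.mgrid[0:480,0:640]; r=rays(c,np.c_[uu.ravel(),vv.ravel()])
W=(c["o"]+r*d.ravel()[:,None]).reshape(480,640,3); z=W[...,2]
print("bench z",np.median(z[230:270,350:430]))
m=((z>0.012)&(z<0.03)).astype(np.uint8)*255
for n,roi,h in(("lath",(258,140,330,200),.02),("slab",(420,100,545,300),.02)):
    q=rect(m,roi); b=cv2.boxPoints(q); w=onplane(c,b,h); print(n,q,w.round(4).tolist(),"mid",w.mean(0).round(4),np.linalg.norm(np.diff(w,axis=0),axis=1).round(4))
im2,d2,c2=snap("side"); save(im2,"side0.png")
E
```

```text
(290, 168) [ 17 119 229] 0.89019054 [[0.604 0.081 0.021]]
(265, 170) [ 15 120 151] 0.89351916 [[0.601 0.133 0.02 ]]
(245, 140) [ 10 149 113] 0.87259007 [[0.658 0.17  0.045]]
(247, 195) [ 12  59 169] 0.8662853 [[0.546 0.165 0.046]]
(487, 204) [ 21  46 236] 0.87065876 [[ 0.525 -0.318  0.02 ]]
(150, 230) [ 11 160 183] 0.91869426 [[ 0.481  0.386 -0.   ]]
(205, 195) [  9 154 129] 0.88458973 [[0.55  0.255 0.031]]
(270, 170) [ 15 121 152] 0.89285946 [[0.601 0.123 0.02 ]]
(300, 100) [ 12 158 171] 0.9181999 [[ 0.755  0.062 -0.001]]
bench z -0.000426441517348386
lath ((282.2205810546875, 168.86764526367188), (22.31868553161621, 50.159515380859375), 85.60128784179688) [[0.6231, 0.1511, 0.02], [0.6289, 0.0476, 0.02], [0.5828, 0.0444, 0.02], [0.5767, 0.1474, 0.02]] mid [0.6029 0.0976 0.02  ] [0.1037 0.0463 0.1032]
slab ((486.32818603515625, 203.593505859375), (64.60565948486328, 156.28126525878906), 6.4415998458862305) [[0.3778, -0.2305, 0.02], [0.6946, -0.275, 0.02], [0.6792, -0.4086, 0.02], [0.3614, -0.3609, 0.02]] mid [ 0.5283 -0.3187  0.02  ] [0.32   0.1346 0.3214]
```

View pics/side0.png

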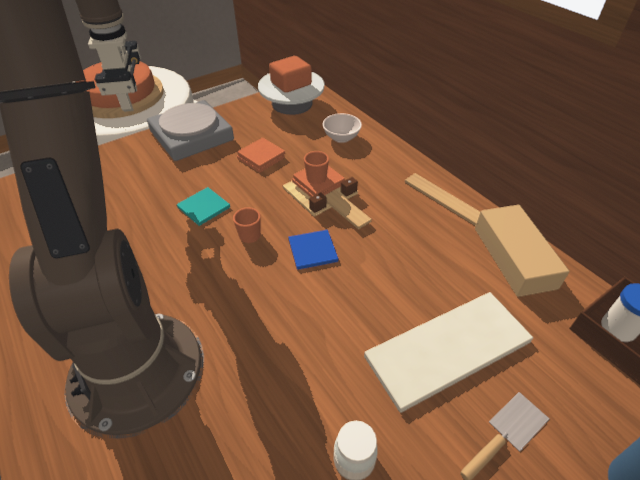

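The side view confirms that layout: cup on the tiles, and the lath emerging between the cleats to its free end at (365,222). The measured sizes fit: lath top z ≈ 0.020, width 46 mm, slab 320 mm long. Moving above the lath.

{"fn": "apply_moves", "kwargs": {
  "commands": [
    [100,0.48,-0.645,0,-0.18],
    [100,0.48,-0.645,0,-0.18],
    [100,0.48,-0.645,0,-0.18],
    [100,0.48,-0.645,0,-0.18],
    [100,0.48,-0.645,0,-0.18],
    [100,0.48,-0.645,0,-0.18],
    [100,0.48,-0.645,0,-0.18],
    [100,0.48,-0.645,0,-0.18],
    [100,0.48,-0.645,0,-0.18],
    [100,0.48,-0.645,0,-0.18],
    [100,0.48,-0.645,0,-0.18],
    [100,0.48,-0.645,0,-0.2]
  ]
}}

```text
clock: 1.65
position: [0.6033, 0.1041, 0.2266]
ee_rot: [-2.16, -2.281, 0.0]
force: [0.8, 0.4, -0.1]
width: 0.997
gripper_force: 0.0
```

{"fn": "apply_moves", "kwargs": {
  "commands": [
    [100,0,0,0,0],
    [100,0,0,0,0]
  ]
}}

```text
clock: 1.9
position: [0.6022, 0.1057, 0.2263]
ee_rot: [-2.156, -2.284, 0.001]
force: [-0.1, 1.5, -1.2]
width: 1.002
gripper_force: 0.0
```

```bash
cat >> h.py <<'E'
def yaw():  # direction of the closing line (tool y), world
    y=R.from_rotvec(observe()["ee_rot"]).as_matrix()[:,1]; return np.arctan2(y[1],y[0])
def world(c,d):
    vv,uu=np.mgrid[0:480,0:640]; r=rays(c,np.c_[uu.ravel(),vv.ravel()])
    return (c["o"]+r*d.ravel()[:,None]).reshape(480,640,3)
E
python3 - <<'E'
from h import *
im,d,c=snap("wrist"); save(im,"w1.png"); s=observe(); print(s["position"],yaw(),s["joints"])
W=world(c,d); z=W[...,2]; x=W[...,0]; y=W[...,1]
L=(z>.014)&(z<.026)&(y<.145)&(y>.03)&(abs(x-.60)<.06)&(d>0)
p=W[L][:,:2]; q=cv2.minAreaRect((p*1000).astype(np.float32)); print(len(p),q,p.min(0),p.max(0),np.median(z[L]))
for a in np.arange(.05,.145,.015):
    k=p[abs(p[:,1]-a)<.004]; print(a.round(3),np.percentile(k[:,0],[1,99]).round(4)) if len(k) else 0
C=(z>.038)&(z<.052)&(y<.19)&(d>0); 
for s_ in(x<.6,x>.6):
    k=W[C&s_]; print("cleat",len(k),k.min(0) if len(k) else 0,k.max(0) if len(k) else 0)
E
```

```text
[0.60200053 0.10647456 0.22639527] 0.05874690074886826 [-0.5582627   0.42789757  0.42790633  1.63335495 -0.19299747  1.12310269
 -0.02162914]
5058 ((603.622314453125, 96.57958984375), (45.08049011230469, 99.440673828125), 3.3581671714782715) [0.57867387 0.04605043] [0.62828103 0.1449841 ] 0.019068978797168595
0.05 [0.5845 0.6281]
0.065 [0.5839 0.6271]
0.08 [0.5823 0.627 ]
0.095 [0.5817 0.6258]
0.11 [0.5811 0.6247]
0.125 [0.5795 0.6236]
0.14 [0.5789 0.6234]
cleat 2265 [0.33123637 0.15674893 0.03800199] [0.5925449  0.18999899 0.05198418]
cleat 1580 [0.6312091  0.16031569 0.03835305] [0.67218956 0.18645692 0.04743258]
```

View pics/w1.png

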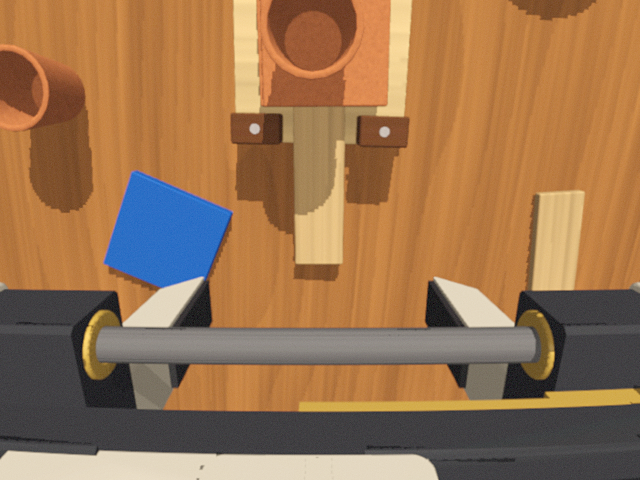

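The wrist view shows the free end at (320,262) and the cleats at (255,128) and (384,131). The lath axis angle of 0.0586 rad matches the tool yaw of 0.0587. Descending and gripping.

{"fn": "apply_moves", "kwargs": {
  "commands": [
    [100,0.02,0,-0.6,0],
    [100,0,0,-0.6,0],
    [100,0,0,-0.6,0],
    [100,0,0,-0.6,0],
    [100,0,0,-0.6,0],
    [100,0,0,-0.4,0],
    [100,0,0,-0.27,0],
    [100,0,0,0,0],
    [100,0,0,0,0],
    [100,0,0,0,0]
  ]
}}

```text
clock: 3.2
position: [0.6046, 0.1056, 0.0076]
ee_rot: [2.156, 2.283, 0.003]
force: [-0.8, -0.6, 0.2]
width: 0.999
gripper_force: 0.0
```

{"fn": "apply_moves", "kwargs": {
  "commands": [
    [35,0,0,0,0],
    [35,0,0,0,0],
    [35,0,0,0,0],
    [35,0,0,0,0],
    [35,0,0,0,0],
    [35,0,0,0,0]
  ],
  "newtons": 40
}}

```text
clock: 3.95
position: [0.6037, 0.1053, 0.0065]
ee_rot: [-2.157, -2.284, 0.0]
force: [-0.4, 0.3, -0.1]
width: 0.484
gripper_force: 40.0
```

{"fn": "apply_moves", "kwargs": {
  "commands": [
    [35,0.002,-0.04,0,0],
    [35,0.005,-0.08,0,0],
    [35,0.007,-0.12,0,0],
    [35,0.007,-0.12,0,0],
    [35,0.007,-0.12,0,0],
    [35,0.007,-0.12,0,0],
    [35,0.007,-0.12,0,0]
  ]
}}

```text
clock: 4.82
position: [0.6062, 0.0632, 0.0065]
ee_rot: [-2.155, -2.284, -0.002]
force: [0.9, 7.8, -1.3]
width: 0.486
gripper_force: 40.0
```

Run:
```python
from h import *
im,d,c=snap("top"); save(im[100:260,120:360].repeat(3,0).repeat(3,1),"t2.png"); print(observe()["position"],observe()["force"],yaw(),observe()["width"])
```

```text
[0.60627217 0.06184454 0.00654793] [-0.59655591  6.55323447 -0.34310096] 0.05674863695096758 0.4842601319930674
```

View pics/t2.png

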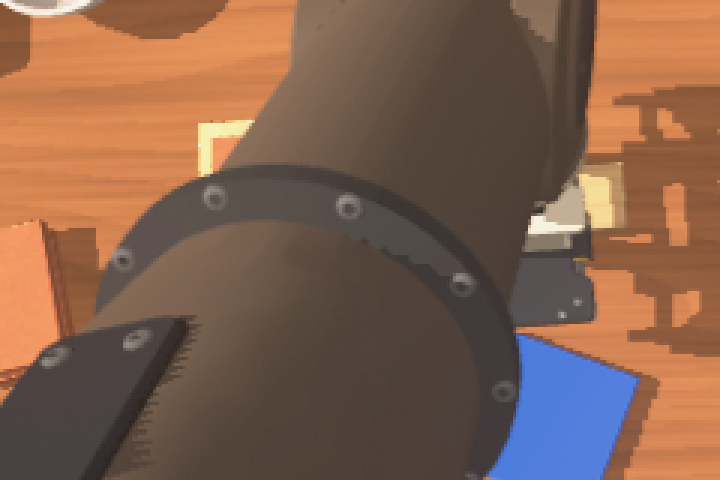

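The arm hides the stack in this view. The lath's pale end is held by the fingers at about (600,195) in the crop, and the 7 N pull is in the expected range. Continuing.

{"fn": "apply_moves", "kwargs": {
  "commands": [
    [35,0.004,-0.08,0,0],
    [35,0.007,-0.12,0,0],
    [35,0.007,-0.12,0,0],
    [35,0.007,-0.12,0,0],
    [35,0.007,-0.12,0,0],
    [35,0.007,-0.12,0,0],
    [35,0.007,-0.12,0,0],
    [35,0.007,-0.12,0,0],
    [35,0.007,-0.12,0,0],
    [35,0.007,-0.12,0,0]
  ]
}}

```text
clock: 6.12
position: [0.6104, -0.0084, 0.0066]
ee_rot: [2.158, 2.283, -0.0]
force: [-1.1, -0.2, -1.0]
width: 0.478
gripper_force: 40.0
```

{"fn": "apply_moves", "kwargs": {
  "commands": [
    [35,0.007,-0.12,0,0],
    [35,0.007,-0.12,0,0],
    [35,0.007,-0.12,0,0],
    [35,0.007,-0.12,0,0],
    [35,0.007,-0.12,0,0],
    [35,0.007,-0.12,0,0],
    [35,0.007,-0.12,0,0],
    [35,0.007,-0.12,0,0],
    [35,0.007,-0.12,0,0],
    [35,0,0,0,0],
    [35,0,0,0,0]
  ]
}}

```text
clock: 7.5
position: [0.6142, -0.072, 0.0065]
ee_rot: [-2.157, -2.284, -0.0]
force: [-0.4, 0.2, -0.9]
width: 0.481
gripper_force: 40.0
```

Run:
```python
from h import *
im,d,c=snap("wrist"); save(im,"w3.png"); s=observe(); print(s["position"],s["force"],yaw(),s["joints"].round(2))
```

```text
[ 0.6141569  -0.07182901  0.00649758] [ 0.34332666 -0.13615321  0.60886187] 0.05733942980059849 [-0.17  0.69  0.3   1.81 -0.3   0.69  0.36]
```

View pics/w3.png

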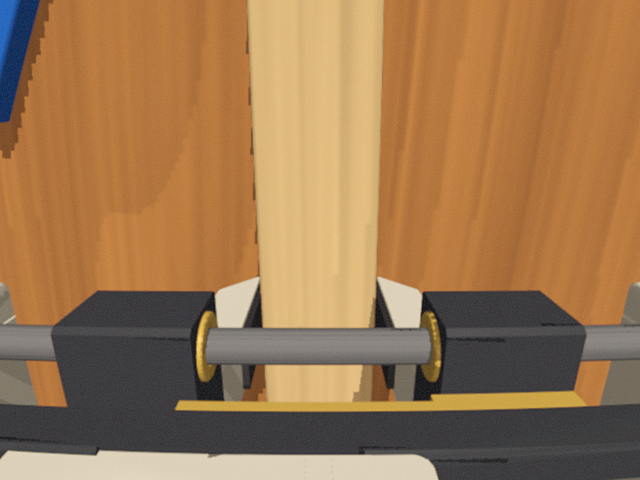

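The lath is centred in the grip (edges at columns about 255 and 380) and clear of the stack. Lifting, turning and carrying it to the slab.

{"fn": "apply_moves", "kwargs": {
  "commands": [
    [35,0,0,0.2,0],
    [35,0,0,0.4,0],
    [35,0,0,0.5,0],
    [35,0,0,0.5,0],
    [35,0,0,0.4,0]
  ]
}}

```text
clock: 8.18
position: [0.6146, -0.0721, 0.1288]
ee_rot: [2.156, 2.283, 0.002]
force: [0.4, 0.5, -0.0]
width: 0.485
gripper_force: 40.0
```

{"fn": "apply_moves", "kwargs": {
  "commands": [
    [35,-0.1,-0.2,0,-0.2],
    [35,-0.2,-0.33,0,-0.3],
    [35,-0.2,-0.33,0,-0.3],
    [35,-0.22,-0.35,0,-0.31],
    [35,-0.22,-0.35,0,-0.32],
    [35,-0.22,-0.35,0,-0.32],
    [35,-0.22,-0.35,0,-0.32],
    [35,-0.22,-0.35,0,-0.32],
    [35,-0.22,-0.35,0,-0.32],
    [35,-0.22,-0.35,0,-0.31],
    [35,-0.2,-0.33,0,-0.3],
    [35,-0.4,-0.33,0,-0.226]
  ]
}}

```text
clock: 9.68
position: [0.4563, -0.3106, 0.1273]
ee_rot: [-3.133, 0.232, -0.002]
force: [0.5, -0.6, -0.8]
width: 0.487
gripper_force: 40.0
```

{"fn": "apply_moves", "kwargs": {
  "commands": [
    [35,0,0,0,0],
    [35,0,0,0,0],
    [35,0,0,0,0]
  ]
}}

```text
clock: 10.05
position: [0.4567, -0.3096, 0.1267]
ee_rot: [-3.133, 0.224, -0.001]
force: [-0.3, -0.1, -0.6]
width: 0.488
gripper_force: 40.0
```

Run:
```python
from h import *
s=observe(); print(s["position"],s["force"],yaw()-np.pi/2,s["joints"].round(2),s["width"])
im,d,c=snap("top"); save(im,"t4.png")
W=world(c,d); z=W[...,2]; g=s["position"][:2]; a=np.array([np.cos(-.145),np.sin(-.145)])
near=np.hypot(W[...,0]-g[0],W[...,1]-g[1])<.28
hs=cv2.cvtColor(im,cv2.COLOR_RGB2HSV)
t=(W[...,:2]-g)@a; l=(W[...,:2]-g)@np.array([-a[1],a[0]])
for q in np.arange(.08,.20,.01):
    k=(abs(t-q)<.005)&(abs(l)<.06)&(z>.06)&(z<.2); print(q.round(2),k.sum(),np.median(z[k]).round(4) if k.any() else 0, np.percentile(l[k],[2,98]).round(4) if k.any() else 0)
```

```text
[ 0.45668707 -0.30960401  0.12667937] [-0.33435121 -0.07884339 -0.61301451] -3.28446884031896 [-0.1   0.54  0.87  1.92 -0.52  0.92 -0.69] 0.4875678960037766
0.08 152 0.1396 [-0.0211  0.0235]
0.09 153 0.1394 [-0.0214  0.0232]
0.1 148 0.1395 [-0.0212  0.0232]
0.11 140 0.1396 [-0.0197  0.0233]
0.12 151 0.1394 [-0.0199  0.023 ]
0.13 142 0.1395 [-0.02    0.0231]
0.14 142 0.1394 [-0.02    0.0234]
0.15 144 0.1394 [-0.0197  0.0232]
0.16 147 0.1394 [-0.0203  0.0245]
0.17 142 0.1392 [-0.0207  0.0245]
0.18 99 0.1393 [-0.0189  0.024 ]
0.19 0 0 0
```

View pics/t4.png

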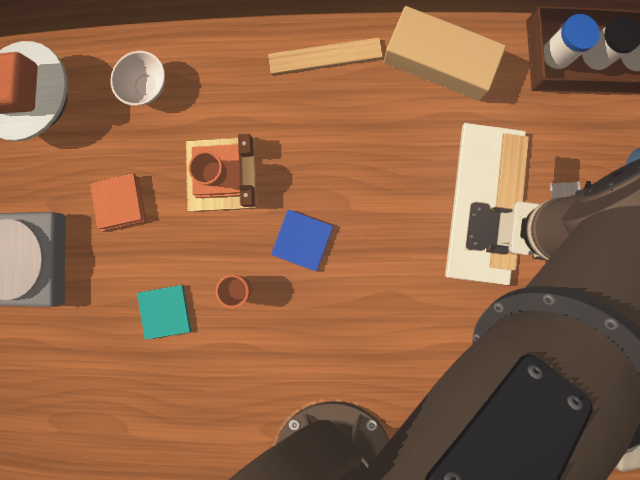

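The top view shows the stack settled on its stand, with the cup at (205,168) on the tiles at (216,170). The lath is held level over the slab (midline near column 510, parallax at z ≈ 0.14). Lowering it.

{"fn": "apply_moves", "kwargs": {
  "commands": [
    [35,0.14,-0.04,-0.2,-0.004],
    [35,0,0,-0.4,0],
    [35,0,0,-0.4,0],
    [35,0,0,-0.35,0],
    [35,0,0,-0.2,0],
    [35,0,0,-0.1,0],
    [35,0,0,-0.05,0],
    [35,0,0,-0.03,0],
    [35,0,0,0,0],
    [35,0,0,0,0],
    [35,0,0,0,0]
  ]
}}

```text
clock: 11.48
position: [0.4643, -0.3129, 0.0229]
ee_rot: [3.133, -0.231, 0.0]
force: [0.3, 0.7, -0.3]
width: 0.486
gripper_force: 40.0
```

```bash
cat > chk.py <<'E'
from h import *
s=observe(); print(s["position"],s["force"],s["clock"])
im,d,c=snap("top"); W=world(c,d); z=W[...,2]
hs=cv2.cvtColor(im,cv2.COLOR_RGB2HSV); a=np.array([np.cos(-.145),np.sin(-.145)]); o=np.array([.5283,-.320])
t=(W[...,:2]-o)@a; l=(W[...,:2]-o)@np.array([-a[1],a[0]])
sl=(abs(z-.020)<.004)&(hs[...,1]<75); la=(z>.024)&(z<.04)&(hs[...,1]>60)
for q in np.arange(-.14,.15,.02):
    k=(abs(t-q)<.006)&(abs(l)<.09); f=lambda m: np.percentile(l[k&m],[1,99]).round(4) if (k&m).sum()>9 else "-"
    print(q.round(2),"slab",f(sl),"lath",f(la),np.median(z[k&la]).round(4) if (k&la).any() else "")
k=la&(abs(l)<.02); print("lath t",t[k].min(),t[k].max()); k=sl&(abs(abs(l)-.045)<.015); print("slab t",np.percentile(t[k],[.2,99.8]))
E
python3 chk.py
```

```text
[ 0.46428569 -0.31291964  0.02293802] [ 0.34573488  0.7232878  -0.34920705] 11.475
-0.14 slab [0.0458 0.0658] lath - 
-0.12 slab [0.0248 0.0657] lath - 
-0.1 slab [0.0185 0.0652] lath - 0.0343
-0.08 slab - lath - 
-0.06 slab - lath - 
-0.04 slab - lath - 
-0.02 slab - lath [-0.0007  0.0201] 0.0356
0.0 slab [-0.0504  0.0651] lath [-0.0236  0.021 ] 0.0359
0.02 slab [-0.0605  0.0652] lath [-0.0239  0.0211] 0.0359
0.04 slab [-0.0613  0.065 ] lath [-0.024   0.0204] 0.0357
0.06 slab [-0.0616  0.0646] lath [-0.0232  0.0203] 0.0356
0.08 slab [-0.0608  0.0654] lath [-0.0233  0.0202] 0.0358
0.1 slab [-0.0611  0.0666] lath [-0.0226  0.022 ] 0.0356
0.12 slab [-0.0612  0.0664] lath [-0.0222  0.0203] 0.0353
0.14 slab [-0.0606  0.0656] lath - 
lath t -0.10366193199647483 0.11711992373453055
slab t [-0.14464371  0.15788831]
```

{"fn": "apply_moves", "kwargs": {
  "commands": [
    [35,0.01,0.035,-0.02,0],
    [35,0,0,0,0],
    [70,0,0,0,0],
    [70,0,0,0,0],
    [70,0,0,0,0],
    [70,0,0,0,0],
    [70,0,0,0,0],
    [70,0,0,0.2,0],
    [70,0,0,0.4,0],
    [70,0,0,0.6,0],
    [70,0,0,0.6,0],
    [70,0,0,0.4,0]
  ]
}}

```text
clock: 13.02
position: [0.465, -0.3114, 0.156]
ee_rot: [3.132, -0.232, 0.003]
force: [0.4, -0.5, -0.2]
width: 0.699
gripper_force: 0.0
```

{"fn": "apply_moves", "kwargs": {
  "commands": [
    [70,-0.3,-0.6,0,0],
    [70,-0.3,-0.6,0,0],
    [70,-0.2,-0.6,0,0],
    [70,0,-0.4,0,0],
    [70,0,0,0,0],
    [70,0,0,0,0]
  ]
}}

```text
clock: 13.78
position: [0.4169, -0.4419, 0.1537]
ee_rot: [-3.132, 0.231, 0.0]
force: [-0.2, 1.3, 0.5]
width: 0.698
gripper_force: 0.0
```

```bash
python3 chk.py
python3 - <<'E'
from h import *
im,d,c=snap("side"); save(im,"s5.png")
im,d,c=snap("top"); W=world(c,d); z=W[...,2]
hs=cv2.cvtColor(im,cv2.COLOR_RGB2HSV)
t=(abs(W[...,0]-.595)<.06)&(abs(W[...,1]-.24)<.055)&(hs[...,0]<12)
for lo,hi in((.028,.039),(.085,.12)):
    k=t&(z>lo)&(z<hi); p=W[k]; A=np.c_[p[:,:2],np.ones(len(p))]; f=np.linalg.lstsq(A,p[:,2],rcond=None)[0]
    print(k.sum(),np.median(p[:,2]),"slope",f[:2].round(3),cv2.minAreaRect((p[:,:2]*1000).astype(np.float32)))
E
```

```text
[ 0.41694078 -0.44185023  0.15366819] [-0.22088438  1.2949971   0.48323935] 13.775
-0.14 slab [-0.0626  0.0644] lath - 
-0.12 slab [-0.0626  0.0645] lath [-0.022   0.0226] 0.0297
-0.1 slab [-0.0623  0.0652] lath [-0.0236  0.0234] 0.0295
-0.08 slab [-0.0617  0.0653] lath [-0.0209  0.0235] 0.0297
-0.06 slab [-0.0617  0.066 ] lath [-0.0213  0.0237] 0.0295
-0.04 slab [-0.0615  0.0646] lath [-0.0209  0.0232] 0.0296
-0.02 slab [-0.0616  0.0654] lath [-0.0205  0.0236] 0.0297
0.0 slab [-0.0611  0.0654] lath [-0.0203  0.0236] 0.0298
0.02 slab [-0.0607  0.0658] lath [-0.0209  0.0233] 0.0295
0.04 slab [-0.0618  0.0645] lath [-0.0215  0.0232] 0.0297
0.06 slab [-0.0611  0.065 ] lath [-0.0207  0.0231] 0.0298
0.08 slab [-0.0606  0.0655] lath [-0.0216  0.0223] 0.0297
0.1 slab [-0.0606  0.0661] lath [-0.0197  0.0243] 0.0299
0.12 slab [-0.0607  0.0664] lath [-0.0192  0.0246] 0.0291
0.14 slab [-0.0609  0.0654] lath - 
lath t -0.12333411511234535 0.11706643090563562
slab t [-0.15880659  0.1575703 ]
1325 0.03366225935487854 slope [0.003 0.004] ((602.6983642578125, 233.57669067382812), (99.26701354980469, 98.29938507080078), 1.6725155115127563)
388 0.09739042824691346 slope [-0.014 -0.013] ((593.6670532226562, 234.85452270507812), (63.15925598144531, 63.18218231201172), 31.55316162109375)
```

View pics/s5.png

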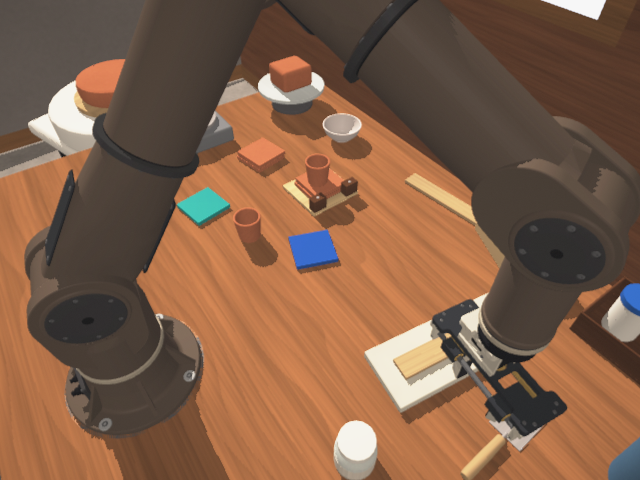

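The side view shows the stack upright on its stand at (317,175). The lath lies flat on the slab at (430,358), level and within 3 mm of its middle. The gripper is clear above, so I'm handing in.

```bash
python3 -c "
from cell import arm; print(arm.sign_off())"
```

```text
the job is handed in; nothing more can be done
None
```

The lath is drawn out and lies flat along the middle of the slab (within about 3 mm), the stack is settled upright on its stand, and the job was handed in at about 14 s; no verdict was returned.

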